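Set the graduating punch to four

ROBOT

A 6-joint arm with a two-finger parallel gripper is mounted at the origin on the work surface. World frame = base frame: x ahead of the robot, y to its left, z up, the work surface at z = 0. Lengths are in mm, angles in rad, forces in N, time in s.
With the tool pointing down it reaches from about 275 to 750 mm from the base axis. Payload 10.2 kg.
Tool frame: the origin (TCP) lies at the very end of the fingers, on their centre line; the grasp point (between the pads) lies 19 mm behind it; z points along the fingers, y is the direction in which the jaws open and shut (so a half turn about z gives the same grasp; the last joint's range is limited). The gripper opens to 85 mm and grips with 20 to 120 N. Pads are 22 mm wide; open, the fingers measure 114 mm over their backs; the gripper's body (76 mm by 85 mm) begins 54 mm behind the grasp point. The pads swing forward as they close: fully open they stand 13 mm farther back than shut.
Start: joints at [-1.397, 0.313, 1.498, -0, 1.331, -0.223], TCP at [202.884, -484.22, 231.294] pointing down, gripper open.
Joint ranges: [-2.94, 2.94], [-0.97, 2.17], [0.19, 2.56], [-1.23, 4.37], [0.02, 3.11], [-2.88, 2.88]. Speed limits (rad/s): [2.39, 2.39, 3.01, 3.14, 3.14, 3.14].

INTERFACE

Orientations are given as a unit quaternion [w, x, y, z].
In Python, from rig import sensors, imaging, ctrl gives the robot as it stands.
- The arm moves only by the shell command python3 -m creep 'ROWS' [FORCE]. ROWS is JSON, a list of rows, each an object with "grip": the finger opening in mm, from 0 to 85.4; "linear": the shift along the tool's x, y, z in mm, a list of three; "rot": the turn, a rotation vector about the tool's x, y, z in rad, a list of three. A call has 1 to 12 rows; each row shifts and turns the commanded pose from where the row before left it, along the tool's axes as they then stand; what a row does not reach is not made up. A row lasts 1/12 s, in which the tool goes at most 41.7 mm and 7.16 degrees, less where a joint would pass 70% of its speed; a pose out of reach is approached as far as the arm can. A call with a gripper value outside its range is refused whole. The fingers move at their own pace and stop on an object; FORCE is the grip in N (left out, the last holds). Time passes only in rows, so rows that do not move let the fingers close. It gives the time, the measured TCP pose, the force and the opening at its end, in the units of the state.
- sensors.sense(): the state, without advancing time (a new reading comes with each control period).
- imaging.capture(name): name is "scene" or "side" or "wrist"; returns (picture, depth): 480x640x3 uint8, red, green, blue; 480x640 float32, mm along the optical axis (not along the pixel's ray), 0 where there is no reading.
- imaging.camera_params(name): a dict with "intrinsics" (3x3 intrinsics, pixels), "R" (3x3) and "t" (3): a world point X has camera coordinates R X + t. Camera axes: x right, y down, z forward; pixel columns grow to the right and rows downward; lengths in mm; the calibration is good to about 2 mm. The wrist camera is an equidistant fisheye: a pixel r from the principal point sees the ray r / f radians off the axis. A picture is of the moment at which its call begins: read the wrist's pose just before it. camera_params takes no time and is no camera call; for the wrist camera it gives the pose at the moment of the call.
- ctrl.finish_job(): hands the job in, once; it reports no verdict.
The state is a dict: "time_s": time; "joints": joint angles; "dq": joint speeds; "tau": joint torques, N m; "eef_pos": TCP position; "ee_rot": TCP orientation; "force": force on the tool from outside, world axes, zero at the start; "wrist_torque": the same for the moment, N m; "grip_width": opening from 0.0 (shut) to 1.0 (fully open).
Only numpy, scipy, OpenCV 4.12 (cv2) and the standard library are available. Lean on these libraries where they do the work, as an engineer would, in place of code of your own. Each camera call takes 0.05 s, during which the arm holds its last target.

TASK

I am about to mark out the maple back: please set the long-armed graduating punch to 4, turning its wide knurled sleeve until the pointer clicks in at the row of four studs, and let go of it. Leave the sleeve of the short little rib punch at the setting it has.

Things in the scene. Friction and masses are not known exactly. Their poses are not given: they have to be found in the camera images.
- long_punch_sleeve (a joint): Setting of the wide sleeve of the long-armed punch, rad: 0 with its pointer at the row of 1 stud, growing 0.4363 per number as it turns clockwise seen from above: 2 = 0.436, 3 = 0.873, 4 = 1.309, 5 = 1.745. It clicks into each setting (about 0.05 N m to turn out of one), drawn in from up to 0.18 rad away. Starts at 1, 2 or 3 (rarely between). End stops 0.1 rad beyond 1 and 5.
- long_punch_sleeve_grip (a point): Point on the upright axis of that wide sleeve at the height to grip, 125 mm above the bench. Round knurled steel cylinder, 44 mm in diameter, flat top at 143 mm with a black line pointing as the pointer does; grip any two opposite sides from above. Below, a black pointer, 7 mm wide, reaches 41 mm from the axis, its top at 98 mm: keep fingertips above 100 mm.
- long_punch: Grey metal C-frame fixed to the bench; origin on the bench under the sleeve's axis, x along its arm (ends 285 mm from the axis, top 86 mm above the bench), z up. On the arm under the sleeve lies a pale wooden dial, 160 mm across, top at 91 mm, with five rows of small black studs radiating over the arm side, 25 degrees apart; the row of n studs is setting n, row 3 along +x.
- short_punch_sleeve_pointer (a point): Pointer tip of the other, narrow sleeve, to be left alone: 28 mm from that sleeve's axis, 95 mm above the bench. That sleeve is 26 mm in diameter, its top at 125 mm, on a pale dial 116 mm across, on a grey punch with a short arm (ends 85 mm from the axis). It turns smoothly at a light push.

How it is judged (in metres and radians):
At the end, for the whole second after the job is handed in: The wide sleeve of the long-armed punch rests at setting 4 (joint 1.309 rad, within 10 degrees), released and still, and the pointer of the short punch is within 8 mm of where it was at the start (value of joint long_punch_sleeve between 1.134 and 1.484 rad and velocity of joint long_punch_sleeve between -0.05 and 0.05 rad/s and distance of short_punch_sleeve_pointer from where it was at the start of the episode below 0.008 m); the robot touches nothing.
It fails at once if the narrow sleeve of the short punch is turned (its pointer moves by more than 8 mm, about 16 degrees) (distance of short_punch_sleeve_pointer from where it was at the start of the episode above 0.008 m).
It also fails if it takes over 32 s, if anything falls off the work surface, if the arm or the gripper's body presses on something with over 40 N, if the wrist force passes 120 N, or if a joint passes its speed limit or range.

## Working session

There is one attempt and no reset: what is moved stays moved. The work goes in short steps, Python scripts to look and compute and a shell command to move; the robot and the scene stay as the last step left them, time stands still between calls to the robot, and variables do not carry over. Pictures are saved under pics/ and viewed, and the job is handed in when it is done.

```bash
mkdir -p pics
python3 - <<'E'
from rig import sensors, imaging
import cv2, numpy as np
print(sensors.sense())
for n in ["scene","wrist"]:
    p,d=imaging.capture(n); cv2.imwrite(f"pics/{n}0.png",p[:,:,::-1]); np.save(f"pics/{n}0.npy",d)
    c=imaging.camera_params(n); np.savez(f"pics/{n}0c.npz",**{k:np.array(v) for k,v in c.items() if k in("intrinsics","R","t")}); print(c)
E
```

```text
{'time_s': 0.0, 'joints': array([-1.39742568e+00,  3.13452164e-01,  1.49842947e+00, -1.44806686e-05,
        1.33101363e+00, -2.23413506e-01]), 'dq': array([-2.67144890e-04, -5.80509603e-04, -7.05293537e-04,  8.21325915e-04,
       -1.39128292e-03, -3.01467012e-05]), 'tau': array([-2.07663043e-04, -4.12269366e+01, -2.59740633e+01, -1.53828400e-04,
        4.22295125e-03, -7.17719047e-06]), 'eef_pos': array([ 202.82169554, -483.96001734,  230.73684078]), 'ee_rot': array([-6.51275130e-04,  9.80384208e-01,  1.97094853e-01,  9.26496952e-06]), 'force': array([ 0.69951756, -0.42811481,  0.31113571]), 'wrist_torque': array([-0.00518295,  0.01782372, -0.0279839 ]), 'grip_width': 1.0013079807609169}
{'intrinsics': array([[600.78499658,   0.        , 323.85012895],
       [  0.        , 600.78499658, 240.38035725],
       [  0.        ,   0.        ,   1.        ]]), 'R': array([[-0.25701767,  0.96623937, -0.01798317],
       [ 0.73786503,  0.18418554, -0.6493311 ],
       [-0.62409704, -0.18015871, -0.76029318]]), 't': array([ 151.64448124, -351.08487694, 1410.9275766 ])}
{'intrinsics': array([[371.64829954,   0.        , 317.75791896],
       [  0.        , 371.64829954, 239.16938561],
       [  0.        ,   0.        ,   1.        ]]), 'R': array([[ 3.85859770e-01, -9.22557118e-01, -7.75629136e-04],
       [-8.78827710e-01, -3.67825449e-01,  3.03918236e-01],
       [-2.80667228e-01, -1.16588176e-01, -9.52697803e-01]]), 't': array([-524.10551864,  -39.40859478,  380.03618257])}
```

View pics/scene0.png

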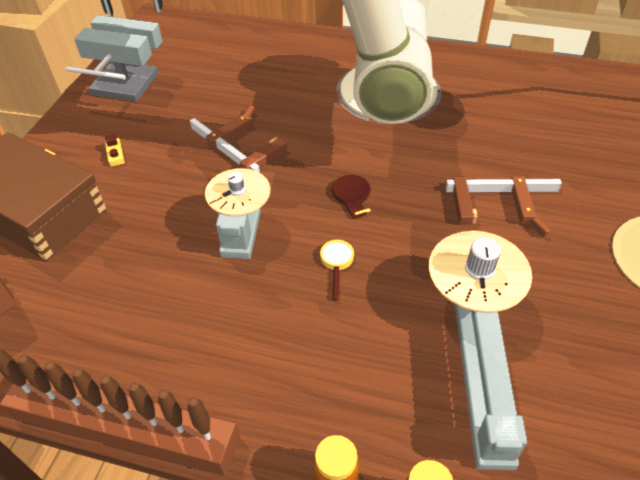

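View pics/wrist0.png

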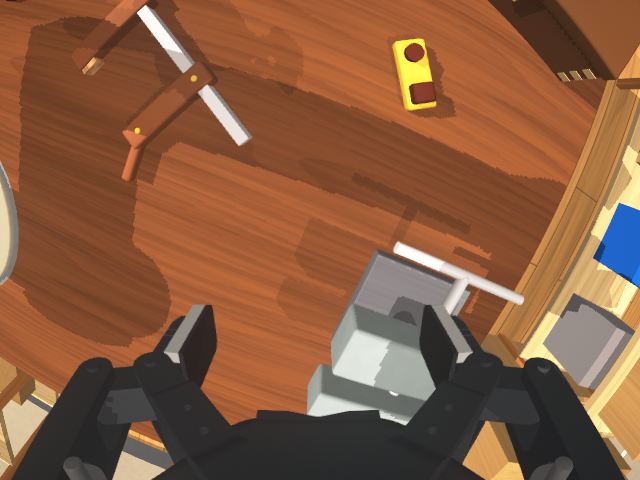

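The scene shows the long punch on the right: its sleeve top is at about (484,247) and its arm runs down to (500,440). The short punch is at (236,185). I'll enlarge the dial and measure.

```bash
cat > h.py <<'E'
import numpy as np
c=np.load('pics/scene0c.npz');K,R,t=c['intrinsics'],c['R'],c['t']
def onz(u,v,z):
    r=R.T@np.linalg.solve(K,[u,v,1]); o=-R.T@t
    return o+r*(z-o[2])/r[2]
def proj(X):
    p=K@(R@np.array(X,float)+t); return p[:2]/p[2]
E
python3 - <<'E'
import cv2
p=cv2.imread('pics/scene0.png')
cv2.imwrite('pics/crop0.png',cv2.resize(p[225:325,420:545],None,fx=6,fy=6,interpolation=cv2.INTER_CUBIC))
E
```

```text
(no output)
```

View pics/crop0.png

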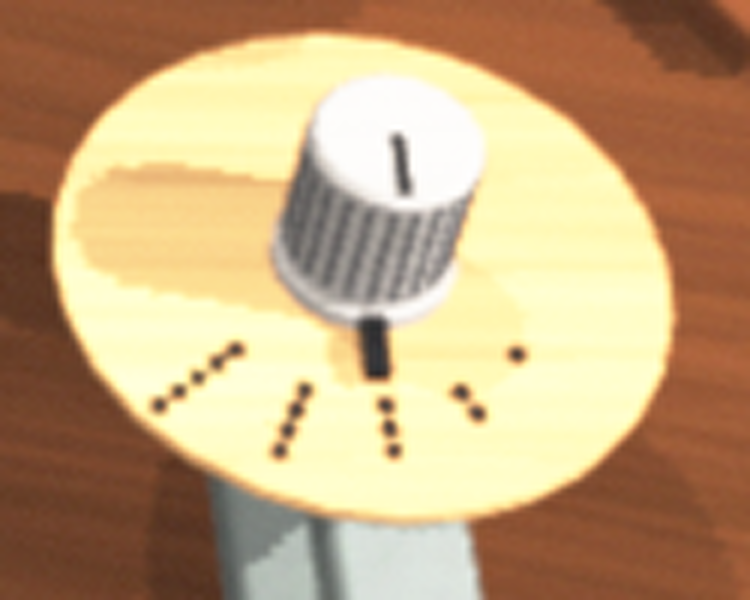

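The pointer is at (375,350) in the crop, lined up with the row of three, so the sleeve is at 3. It has to turn 25° clockwise to reach 4. Next I'll locate the axis.

Run:
```python
from h import *
f=lambda u,v:(420+(u+.5)/6-.5,225+(v+.5)/6-.5)
import cv2
p=cv2.imread('pics/scene0.png')
print('top',onz(*f(397,143),143))
# dial ellipse from outline clicks
pts=np.array([(53,240),(110,110),(320,35),(480,68),(600,160),(672,320),(600,460),(400,521),(210,470),(95,355)],float)
P=np.array([onz(*f(*q),91)[:2] for q in pts])
from scipy.optimize import least_squares
s=least_squares(lambda x:np.hypot(*(P-x[:2]).T)-x[2],[500,200,80]);print('dial',s.x,s.fun)
ax=s.x[:2]
for n,(a,b) in {5:((237,349),(159,405)),4:((305,389),(280,451)),3:((386,405),(393,451)),2:((460,391),(478,413)),1:((517,354),)*2}.items():
    A=onz(*f(*a),92)[:2]-ax;B=onz(*f(*b),92)[:2]-ax
    print(n,A.round(1),np.degrees(np.arctan2(*A[::-1])),np.degrees(np.arctan2(*B[::-1])))
A=onz(*f(375,375),98)[:2]-ax;print('ptr',A,np.degrees(np.arctan2(*A[::-1])))
a,b=onz(*f(398,137),143),onz(*f(405,192),143);print(np.degrees(np.arctan2(*(b-a)[1::-1])))
d=np.load('pics/scene0.npy')
u,v=f(397,143);z=d[int(round(v)),int(round(u))];X=R.T@(z*np.linalg.solve(K,[u,v,1])-t);print('depth pt',X)
print('short',onz(236,180,125))
```

```text
top [556.3496628  247.60810489 143.        ]
dial [554.85527609 247.36848233  80.16291961] [ 0.06527449  0.07215384  0.62925676  1.03405726 -1.66478171 -0.11817655
  0.1701955   0.66078965  0.82176277 -1.670532  ]
5 [ 36.3 -28.1] -37.73917605848996 -37.534693518943975
4 [44.8 -9.8] -12.347505940495266 -11.941924005452622
3 [44.8 10.7] 13.373369746648537 13.076306733675073
2 [35.8 28.5] 38.54618483285436 38.788748045957306
1 [20.4 41.8] 64.02008003462895 64.02008003462895
ptr [40.66784348  6.42966725] 8.984212494526316
10.489276012982744
depth pt [557.56869763 247.46062729 144.38015459]
short [ 489.21959972 -182.39233103  125.        ]
```

Axis is at about (556, 247.5) and the arm yaw is about 13°. I'll move to hover above the sleeve, at the same height and orientation.

```bash
python3 -m creep '[{"grip":85,"linear":[15,-13,0],"rot":[0,0,0]},{"grip":85,"linear":[26,-23,0],"rot":[0,0,0]},{"grip":85,"linear":[26,-23,0],"rot":[0,0,0]},{"grip":85,"linear":[26,-23,0],"rot":[0,0,0]},{"grip":85,"linear":[26,-23,0],"rot":[0,0,0]},{"grip":85,"linear":[26,-23,0],"rot":[0,0,0]},{"grip":85,"linear":[26,-23,0],"rot":[0,0,0]},{"grip":85,"linear":[26,-23,0],"rot":[0,0,0]},{"grip":85,"linear":[26,-23,0],"rot":[0,0,0]},{"grip":85,"linear":[26,-23,0],"rot":[0,0,0]},{"grip":85,"linear":[26,-23,0],"rot":[0,0,0]},{"grip":85,"linear":[26,-23,0],"rot":[0,0,0]}]' 40
```

```text
time_s: 1.1
eef_pos: [378.0, -120.8, 231.2]
ee_rot: [-0.0, 0.98, 0.197, -0.0]
force: [0.1, -0.9, -0.1]
grip_width: 0.999
```

```bash
python3 -m creep '[{"grip":85,"linear":[26,-23,0],"rot":[0,0,0]},{"grip":85,"linear":[26,-23,0],"rot":[0,0,0]},{"grip":85,"linear":[26,-23,0],"rot":[0,0,0]},{"grip":85,"linear":[26,-23,0],"rot":[0,0,0]},{"grip":85,"linear":[26,-23,0],"rot":[0,0,0]},{"grip":85,"linear":[26,-23,0],"rot":[0,0,0]},{"grip":85,"linear":[26,-23,0],"rot":[0,0,0]},{"grip":85,"linear":[26,-23,0],"rot":[0,0,0]},{"grip":85,"linear":[26,-23,0],"rot":[0,0,0]},{"grip":85,"linear":[26,-23,0],"rot":[0,0,0]},{"grip":85,"linear":[26,-23,0],"rot":[0,0,0]}]' 40
```

```text
time_s: 2.02
eef_pos: [543.9, 223.1, 230.9]
ee_rot: [0.0, 0.98, 0.197, -0.0]
force: [-0.2, -0.8, 0.8]
grip_width: 0.995
```

```bash
python3 -m creep '[{"grip":85,"linear":[10,-9,0],"rot":[0,0,0]},{"grip":85,"linear":[0,0,0],"rot":[0,0,0]},{"grip":85,"linear":[0,0,0],"rot":[0,0,0]}]' 40
python3 - <<'E'
from rig import sensors, imaging
import cv2, numpy as np
c=imaging.camera_params("wrist")
p,d=imaging.capture("wrist"); cv2.imwrite("pics/w1.png",p[:,:,::-1])
np.savez("pics/w1c.npz",**{k:np.array(v) for k,v in c.items() if k in("intrinsics","R","t")})
print(sensors.sense()['eef_pos'])
def pr(X):
    x=c['R']@np.array(X,float)+c['t'];th=np.arctan2(np.hypot(x[0],x[1]),x[2]);r=np.array(x[:2])/np.hypot(x[0],x[1])*th*c['intrinsics'][0,0]
    return r+[c['intrinsics'][0,2],c['intrinsics'][1,2]]
print(pr([556,247.5,143]),[pr([556+22*np.cos(a),247.5+22*np.sin(a),143]).round() for a in np.arange(4)*np.pi/2])
E
```

```text
time_s: 2.27
eef_pos: [549.2, 233.6, 230.6]
ee_rot: [0.0, 0.98, 0.198, -0.001]
force: [-0.1, -0.5, -0.1]
grip_width: 0.997
[549.10873322 232.94485247 230.89306611]
[302.71570728 227.72158035] [array([316., 197.]), array([271., 215.]), array([290., 257.]), array([334., 240.])]
```

View pics/w1.png

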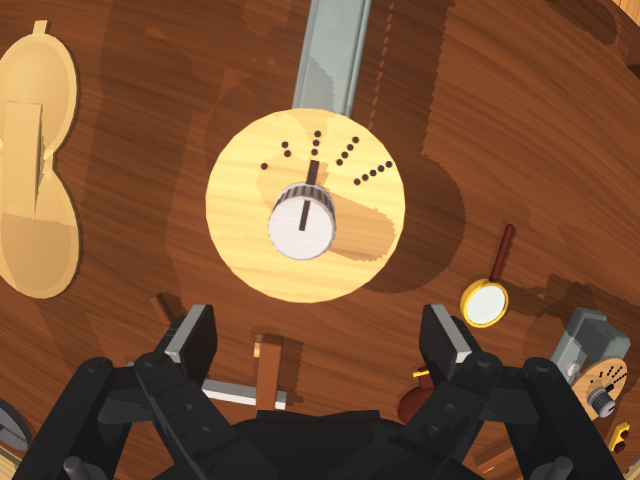

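In the wrist view the sleeve top is centred at about (301,229). The scene estimate projects to (302.7,227.7), so they agree within about 1 mm. The pointer at (313,165) is at the three-stud row. I'll centre, descend and close.

```bash
python3 -m creep '[{"grip":85,"linear":[12,-10,0],"rot":[0,0,0]},{"grip":85,"linear":[0,0,25],"rot":[0,0,0]},{"grip":85,"linear":[0,0,25],"rot":[0,0,0]},{"grip":85,"linear":[0,0,25],"rot":[0,0,0]},{"grip":85,"linear":[0,0,25],"rot":[0,0,0]},{"grip":85,"linear":[0,0,15],"rot":[0,0,0]},{"grip":85,"linear":[0,0,10],"rot":[0,0,0]},{"grip":85,"linear":[0,0,0],"rot":[0,0,0]},{"grip":85,"linear":[0,0,0],"rot":[0,0,0]}]' 40
```

```text
time_s: 3.07
eef_pos: [556.9, 246.8, 107.0]
ee_rot: [0.0, 0.98, 0.197, 0.0]
force: [0.9, -0.6, 0.5]
grip_width: 0.993
```

```bash
python3 -m creep '[{"grip":38,"linear":[0,0,0],"rot":[0,0,0]},{"grip":38,"linear":[0,0,0],"rot":[0,0,0]},{"grip":38,"linear":[0,0,0],"rot":[0,0,0]},{"grip":38,"linear":[0,0,0],"rot":[0,0,0]},{"grip":38,"linear":[0,0,0],"rot":[0,0,0]},{"grip":38,"linear":[0,0,0],"rot":[0,0,0]},{"grip":38,"linear":[0,0,0],"rot":[0,0,0]},{"grip":38,"linear":[0,0,0],"rot":[0,0,0]}]' 40
```

```text
time_s: 3.73
eef_pos: [556.4, 248.5, 107.6]
ee_rot: [-0.001, 0.98, 0.197, 0.001]
force: [-5.0, 3.9, 6.3]
grip_width: 0.504
```

It's gripped: the opening is about 43 mm and side forces are small. Now I'll turn clockwise, which is +z about the tool.

```bash
python3 -m creep '[{"grip":38,"linear":[0,0,0],"rot":[0,0,0.07]},{"grip":38,"linear":[0,0,0],"rot":[0,0,0.08]},{"grip":38,"linear":[0,0,0],"rot":[0,0,0.08]},{"grip":38,"linear":[0,0,0],"rot":[0,0,0.08]},{"grip":38,"linear":[0,0,0],"rot":[0,0,0.07]},{"grip":38,"linear":[0,0,0],"rot":[0,0,0.07]},{"grip":38,"linear":[0,0,0],"rot":[0,0,0]},{"grip":38,"linear":[0,0,0],"rot":[0,0,0]}]' 40
python3 - <<'E'
from rig import sensors, imaging
import cv2
p,d=imaging.capture("scene"); cv2.imwrite("pics/s2.png",cv2.resize(p[200:330,400:570,::-1],None,fx=4.5,fy=4.5,interpolation=cv2.INTER_CUBIC))
s=sensors.sense();print(s['force'],s['wrist_torque'])
E
```

```text
time_s: 4.4
eef_pos: [556.6, 247.8, 107.6]
ee_rot: [-0.0, 1.0, -0.027, 0.0]
force: [-5.0, 2.3, 7.1]
grip_width: 0.508
[-4.71673686  0.44797432  7.40237501] [0.05973373 0.62248751 0.0189987 ]
```

View pics/s2.png

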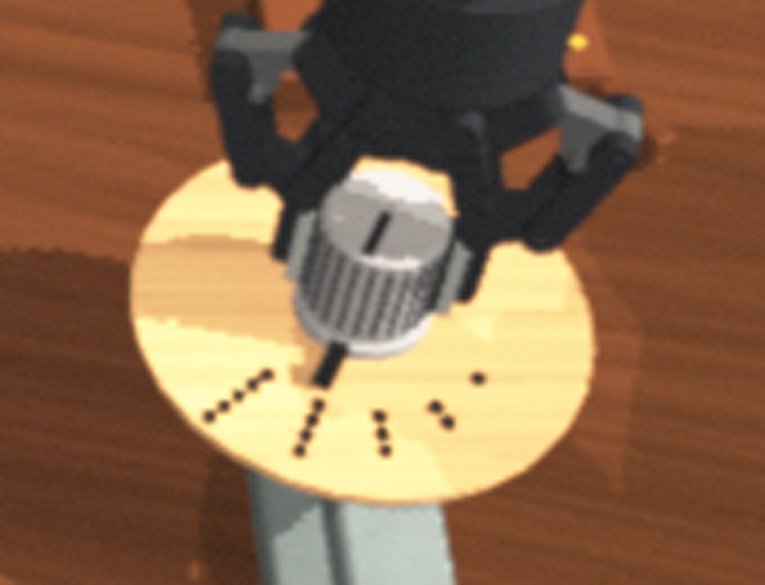

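The pointer at (328,365) lines up with the four-stud row, perhaps 2–4° past it and inside the detent's draw. I'll release and rise.

```bash
python3 -m creep '[{"grip":85,"linear":[0,0,0],"rot":[0,0,0]},{"grip":85,"linear":[0,0,0],"rot":[0,0,0]},{"grip":85,"linear":[0,0,0],"rot":[0,0,0]},{"grip":85,"linear":[0,0,0],"rot":[0,0,0]},{"grip":85,"linear":[0,0,0],"rot":[0,0,0]},{"grip":85,"linear":[0,0,0],"rot":[0,0,0]},{"grip":85,"linear":[0,0,-20],"rot":[0,0,0]},{"grip":85,"linear":[0,0,-30],"rot":[0,0,0]},{"grip":85,"linear":[0,0,-30],"rot":[0,0,0]},{"grip":85,"linear":[-30,0,-30],"rot":[0,0,0]},{"grip":85,"linear":[-30,0,-10],"rot":[0,0,0]},{"grip":85,"linear":[0,0,0],"rot":[0,0,0]}]' 40
python3 - <<'E'
from rig import sensors, imaging
import cv2
p,d=imaging.capture("scene"); cv2.imwrite("pics/s3full.png",p[:,:,::-1])
cv2.imwrite("pics/s3.png",cv2.resize(p[225:325,420:545,::-1],None,fx=6,fy=6,interpolation=cv2.INTER_CUBIC))
w,_=imaging.capture("wrist"); cv2.imwrite("pics/w3.png",w[:,:,::-1])
s=sensors.sense();print(s['force'],s['wrist_torque'],s['grip_width'])
a=cv2.imread('pics/scene0.png')[150:220,190:285];b=p[150:220,190:285,::-1]
cv2.imwrite('pics/short.png',cv2.resize(cv2.hconcat([a,b.copy()]),None,fx=4,fy=4))
E
```

```text
time_s: 5.45
eef_pos: [494.7, 251.4, 229.1]
ee_rot: [-0.001, 1.0, -0.026, 0.002]
force: [-0.8, 0.0, 0.4]
grip_width: 0.996
[0.52366495 1.03626495 0.09570454] [-0.02986557 -0.05908946  0.00454585] 0.9928741640953437
```

View pics/s3.png

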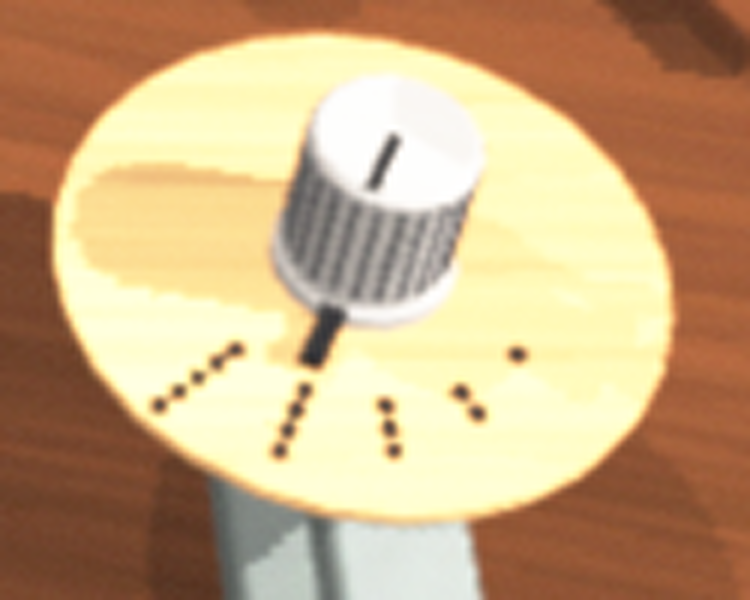

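View pics/short.png

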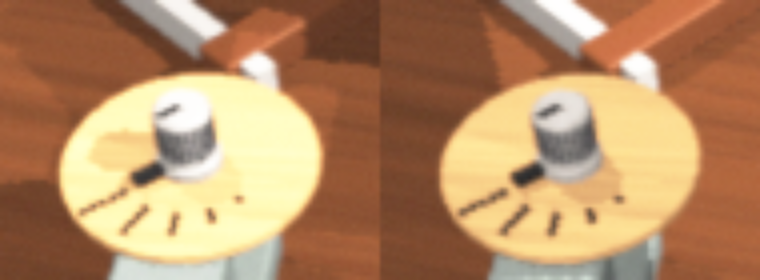

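View pics/w3.png

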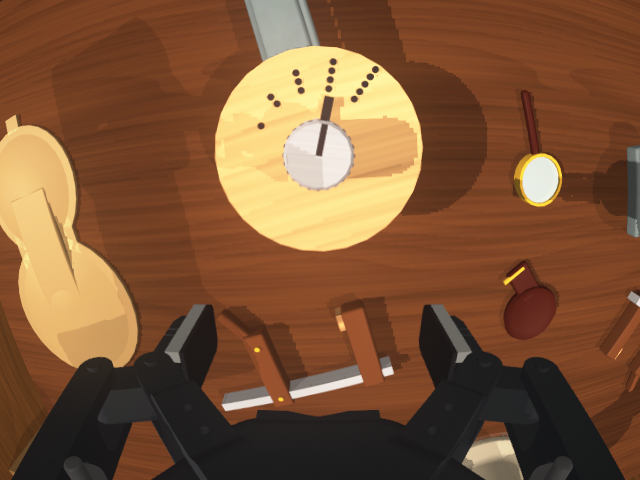

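The pointer at (322,338) aims at the four-stud row, and the short punch looks unchanged. I'll check the angle in numbers.

Run:
```python
from h import *
f=lambda u,v:(420+(u+.5)/6-.5,225+(v+.5)/6-.5)
g=lambda a:np.degrees(np.arctan2(a[1],a[0]))
for q,l in (((375,375),((398,137),(405,192))),((312,362),((396,137),(374,188)))):
    print(g(onz(*f(*q),98)[:2]-[555.6,247.5]), g(onz(*f(*l[1]),143)-onz(*f(*l[0]),143)))
```

```text
8.964923879000256 10.489276012982744
-13.617263848928758 -11.983378671707788
```

```bash
python3 -c "
from rig import ctrl,sensors
print(sensors.sense()['dq'].round(4)); print(ctrl.finish_job())"
```

```text
[-0.0141  0.0485 -0.0156 -0.0022 -0.0035 -0.0018]
the job is handed in; nothing more can be done
None
```

The long-armed punch is set to 4, released, and the job is handed in. The sleeve started at 3, so I gripped it from above and turned it 25° clockwise.

- **Setting:** after release the pointer reads −12° to −13.6°, against −12.2° for the four-stud row. That is within about 1.5° of the row, and the allowance is 10°.
- **Starting position:** before the turn, the pointer read 3–4° off the three-stud row, on the side towards 4. The turn I measured was therefore about 22.5° rather than 25°.
- **Short punch:** comparing before and after pictures by eye, its pointer has not moved. I did not measure it in numbers.
- **Robot:** the gripper is open and clear of both punches, and the wrist force is near zero. The joints were still settling slightly at hand-in, at no more than 0.05 rad/s, about 5.5 s into the 32 s allowed.

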